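Push the rolled-back canisters up their cooling gutters

ROBOT

A 6-joint arm with a two-finger parallel gripper is mounted at the origin on the work surface. World frame = base frame: x ahead of the robot, y to its left, z up, the work surface at z = 0. Lengths are in m, angles in degrees, forces in N, time in s.
With the tool pointing down it reaches from about 0.325 to 0.775 m from the base axis. Payload 5.5 kg.
Tool frame: the origin (TCP) lies at the very end of the fingers, on their centre line; the grasp point (between the pads) lies 19 mm behind it (env.hold_point_z is the distance from the TCP to the grasp point, in m); z points along the fingers, y is the line along which they close (so a half turn about z gives the same grasp; the last joint's range is limited). The gripper opens to 85 mm and grips with 20 to 120 N. Pads are 22 mm wide; open, the fingers measure 114 mm over their backs; the gripper's body (76 mm by 85 mm) begins 54 mm behind the grasp point. The pads swing forward as they close: fully open they stand 13 mm farther back than shut.
Start: joints at [-78.02, 5.22, 70.514, -0, 104.267, -3.249], TCP at [0.158, -0.579, 0.231] pointing down, gripper open.
Joint ranges: [-164.24, 164.24], [-49.07, 125.15], [9.68, 141.18], [-86.29, 266.29], [3.28, 154.24], [-151.56, 151.56]. Speed limits (degrees/s): [147.25, 147.25, 172.46, 180, 180, 180].

INTERFACE

Orientations are given as [roll, pitch, yaw] about the fixed x, y, z axes, in that order (R = Rz(yaw) Ry(pitch) Rx(roll)).
In Python, from rig import env gives the robot as it stands. The module is installed in compiled form; this text tells all that it offers.
- The arm moves only by the tool send_rows, never from a script. Its argument "targets" is text: rows parted by semicolons, each of 7 numbers parted by spaces: the turn, a rotation vector about the world's x, y, z as a fraction of full scale, then the shift along the world's x, y, z as a fraction of full scale, then the gripper's target within -1 to 1 (fully open at 1, half-way at 0, shut at -1). In form: ax ay az dx dy dz claw; .... A call has 1 to 10 rows; each row is the pose to reach, as a shift and turn from the pose commanded when the call began, turning the shorter way round; what a row does not reach only later rows make up. Full scale, the value 1, is 0.75 m for a shift and pi rad for a turn. A row lasts 1/12 s, in which the tool goes at most 41.7 mm and 7.16 degrees, less where a joint would pass 70% of its speed; a pose out of reach is approached as far as the arm can. A call with a number of a shift or a turn outside -1 to 1 is refused whole. A call with a gripper value outside its range is refused whole. The fingers move at their own pace and stop on an object; the grip force is fixed at half the most. Time passes only in rows, so rows that repeat a pose let the fingers close. It gives the time, the measured TCP pose, the force, the opening and the grip force at its end, in the units of the state.
- env.read_state(): the state, without advancing time (a new reading comes with each control period).
- env.camera(name): name is "scene" or "top"; returns a dict with "pixels" (384x512x3 uint8, blue, green, red), "mtx" (3x3 intrinsics, pixels), "extrinsics" (4x4, takes a point from camera to world coordinates). Camera axes: x right, y up, looking along -z (the intrinsics and any distortion apply to the point x, -y, -z); pixel columns grow to the right and rows downward; lengths in m; the calibration is good to about 2 mm. A picture is of the moment at which its call begins. There is no depth.
- env.job_done(): hands the job in; it is judged then, once.
The state is a dict: "time": time; "qpos": joint angles; "qd": joint speeds; "tau": joint torques, N m; "eef_pos": TCP position; "tcp_rot": TCP orientation; "force": force on the tool from outside, world axes, zero at the start; "wrist_torque": the same for the moment, N m; "width": opening from 0.0 (shut) to 1.0 (fully open); "gripper_force": force on a finger pad.
Only numpy, scipy, OpenCV 4.12 (cv2) and the standard library are available. Lean on these libraries where they do the work, as an engineer would, in place of code of your own. Each camera call takes 0.05 s, during which the arm holds its last target. There are 200 camera calls.

TASK

Two of the three steel canisters have rolled back to the low ends of their sloped cooling gutters. Push each of them up its gutter and over the crest, so that it lies in the dip against the end stop and stays there, as the third one does. Do not pick up or lift the canisters, and leave the third canister and the other things on the counter where they are.

Things in the scene. Friction and masses are not known exactly. Their poses are not given: they have to be found in the camera images.
- mat: black rubber draining mat, 250 x 450 x 4 mm, fixed to the counter, the three gutters stand on it side by side. Origin at the centre of its underside; its x axis points roughly the way the gutters climb
- gutter_1: fixed aluminium cooling gutter, an open sloped channel 207 mm long, 84 mm wide, carrying canister_1. One of three of the same make, side by side on the mat, 105 mm apart, in any order. Origin: centre of its underside; x runs along it, uphill (away from the robot, within 20 degrees), y to its left, z up. All sizes given under gutter_2 and gutter_3 are in this frame and true of all three
- gutter_2: like gutter_1, carries canister_2. The flat floor, 78 mm wide between the 3 mm side walls, climbs at 7 degrees from z = 10 mm at x = -97 mm to a crest, z = 27 mm at x = 45 mm, then falls at 8 degrees to z = 20 mm at the end stop: an upright plate, inner face at x = 100 mm, top at z = 55 mm. The side walls rise 14 mm above the floor all along
- gutter_3: like gutter_1, carries canister_3. A lip across the low end (x = -102 to -97 mm, top z = 18 mm) stops canisters: there the centre is at x = -81, z = 37 mm. Let go below the crest a canister rolls back to the lip; at the crest its centre is at z = 52 mm; past it, it rolls on and stays in the dip at the end stop, centre at x = 75, z = 48 mm
- canister_1: loose stainless steel canister, a plain closed cylinder 50 mm in diameter and 72 mm long, 0.11 to 0.23 kg, lying across its gutter so that it can roll along it. Origin at its very centre; its own y axis is the cylinder's axis, x and z turn as it rolls. It starts at the low end of its gutter, resting against the lip
- canister_2: loose stainless steel canister, a plain closed cylinder 50 mm in diameter and 72 mm long, 0.11 to 0.23 kg, lying across its gutter so that it can roll along it. Origin at its very centre; its own y axis is the cylinder's axis, x and z turn as it rolls. It starts at the low end of its gutter, resting against the lip
- canister_3: loose stainless steel canister, a plain closed cylinder 50 mm in diameter and 72 mm long, 0.11 to 0.23 kg, lying across its gutter so that it can roll along it. Origin at its very centre; its own y axis is the cylinder's axis, x and z turn as it rolls. It is already in the dip against the end stop of its gutter and is to stay there
- jar: white plastic lidded jar, 52 mm across, 60 mm high, standing on the mat's left edge beside the gutters; loose, to be left alone; origin at the centre of its underside
- beaker: open steel beaker, 52 mm across, 62 mm high, standing on the mat's right edge beside the gutters; loose, to be left alone; origin at the centre of its underside
- pot: small amber glass pot with black cap, 38 mm across, 34 mm high, standing on the mat's left edge beside the gutters; loose, to be left alone; origin at the centre of its underside
- bowl: shallow steel bowl, 110 mm across, 40 mm high, on the counter to the left; loose, to be left alone; origin at the centre of its underside
- soap: green soap bottle with white cap, 56 mm across, 150 mm high, on the counter to the left; loose, to be left alone; origin at the centre of its underside
- spatula: mixing spatula 200 mm long, lying flat on the counter to the right; its origin is on its underside near mid-length; loose, to be left alone
- tub: white lidded tub, 90 mm across, 85 mm high, on the counter to the right; loose, to be left alone; origin at the centre of its underside
Not all that is in view belongs to the job. What is shaped like the canister_2 but yellow is not meant.

How it is judged (in metres and radians):
At the end, for the whole second after the job is handed in: All three canisters lie at rest (under 0.03 m/s) in the dips of their own gutters against the end stops: centre 64 to 84 mm along the gutter's x, 40 to 58 mm above its underside, within 10 mm of its middle line, axis across the gutter within 0.25 rad (x of canister_1 in the frame of gutter_1 between 0.064 and 0.084 m and z of canister_1 in the frame of gutter_1 between 0.04 and 0.058 m and y of canister_1 in the frame of gutter_1 between -0.01 and 0.01 m and angle between the y axis of canister_1 and the y axis of gutter_1, either way round below 0.25 rad and linear speed of each of canister_1, canister_2, canister_3 below 0.03 m/s and x of canister_2 in the frame of gutter_2 between 0.064 and 0.084 m and z of canister_2 in the frame of gutter_2 between 0.04 and 0.058 m and y of canister_2 in the frame of gutter_2 between -0.01 and 0.01 m and angle between the y axis of canister_2 and the y axis of gutter_2, either way round below 0.25 rad and x of canister_3 in the frame of gutter_3 between 0.064 and 0.084 m and z of canister_3 in the frame of gutter_3 between 0.04 and 0.058 m and y of canister_3 in the frame of gutter_3 between -0.01 and 0.01 m and angle between the y axis of canister_3 and the y axis of gutter_3, either way round below 0.25 rad); the robot touches nothing.
It fails at once if a canister is lifted off its gutter (centre more than 65 mm above the gutter's underside, or more than 55 mm over its lower part (x below -30 mm); a rolling canister's centre is at 37 to 53 mm) (z of canister_1 in the frame of gutter_1 above 0.065 m or (x of canister_1 in the frame of gutter_1 below -0.03 m and z of canister_1 in the frame of gutter_1 above 0.055 m) or z of canister_2 in the frame of gutter_2 above 0.065 m or (x of canister_2 in the frame of gutter_2 below -0.03 m and z of canister_2 in the frame of gutter_2 above 0.055 m) or z of canister_3 in the frame of gutter_3 above 0.065 m or (x of canister_3 in the frame of gutter_3 below -0.03 m and z of canister_3 in the frame of gutter_3 above 0.055 m)).
It fails at once if the canister that is already home is pushed out of its place (moved more than 15 mm) (distance of canister_3 from where it was at the start of the episode above 0.015 m).
It fails at once if a bystander is moved by more than 25 mm or tipped over (distance of any of jar, beaker, pot, bowl, soap, spatula, tub from where it was at the start of the episode above 0.025 m or angle between any of jar, beaker, pot, bowl, soap, spatula, tub's own z axis and vertical above 0.5 rad).
It also fails if it takes over 54 s, if anything falls off the work surface, if the arm or the gripper's body presses on something with over 40 N, if the wrist force passes 120 N, or if a joint passes its speed limit or range.

## Working session

There is one attempt and no reset: what is moved stays moved. The work goes in short steps, Python scripts to look and compute and a tool call to move; the robot and the scene stay as the last step left them, time stands still between calls to the robot, and variables do not carry over. Pictures are saved under pics/ and viewed, at most 10 in all, crops included, and the job is handed in when it is done.

Besides the shell and the picture viewer there is one more tool, called as name(argument=value, ...), one argument or row to a line, values as JSON. send_rows: Moves the arm, as the interface text tells. Shift numbers are shares of 0.75 m and turn numbers shares of pi rad, none past 1 either way. Its arguments: {"type":"object","properties":{"targets":{"type":"string"}},"required":["targets"]}

```bash
mkdir -p pics; cat > h.py <<'E'
from rig import env
import numpy as np, cv2
def cam(n):
    c=env.camera(n); return c['pixels'],np.array(c['mtx']),np.array(c['extrinsics']),c
def ray(K,E,u,v):
    d=np.linalg.inv(K)@[u,v,1]; d=E[:3,:3]@(d*[1,-1,-1]); return E[:3,3],d
def onplane(K,E,u,v,z):
    o,d=ray(K,E,u,v); return o+d*(z-o[2])/d[2]
def proj(K,E,p):
    q=E[:3,:3].T@(np.array(p)-E[:3,3]); q=K@(q*[1,-1,-1]); return q[:2]/q[2]
E
python3 - <<'E'
from h import *
for n in("top","scene"):
    p,K,E,c=cam(n); cv2.imwrite(f'pics/{n}0.png',cv2.resize(p,(800,600))); cv2.imwrite(f'{n}.png',p); np.savez(n,K=K,E=E); print(list(c),K,E)
E
```

```text
['pixels', 'mtx', 'extrinsics'] [[495.32366358   0.         266.52258393]
 [  0.         495.32366358 191.84581321]
 [  0.           0.           1.        ]] [[-0.02133714  0.99748841 -0.06753963  0.36137289]
 [-0.99965599 -0.02231652 -0.01377967 -0.00421246]
 [-0.01525231  0.06722237  0.99762143  1.70379833]
 [ 0.          0.          0.          1.        ]]
['pixels', 'mtx', 'extrinsics'] [[391.36132126   0.         255.74382925]
 [  0.         391.36132126 195.51029255]
 [  0.           0.           1.        ]] [[-0.70959434 -0.44982743  0.54233861  1.06369903]
 [ 0.7044899  -0.46716852  0.53427292  0.59876332]
 [ 0.01303291  0.76118911  0.64839902  0.79938983]
 [ 0.          0.          0.          1.        ]]
```

View pics/top0.png

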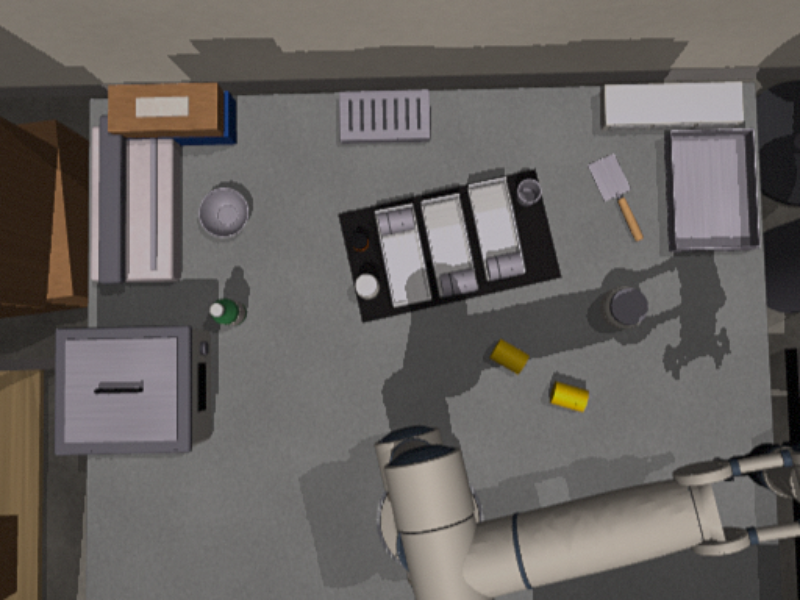

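View pics/scene0.png

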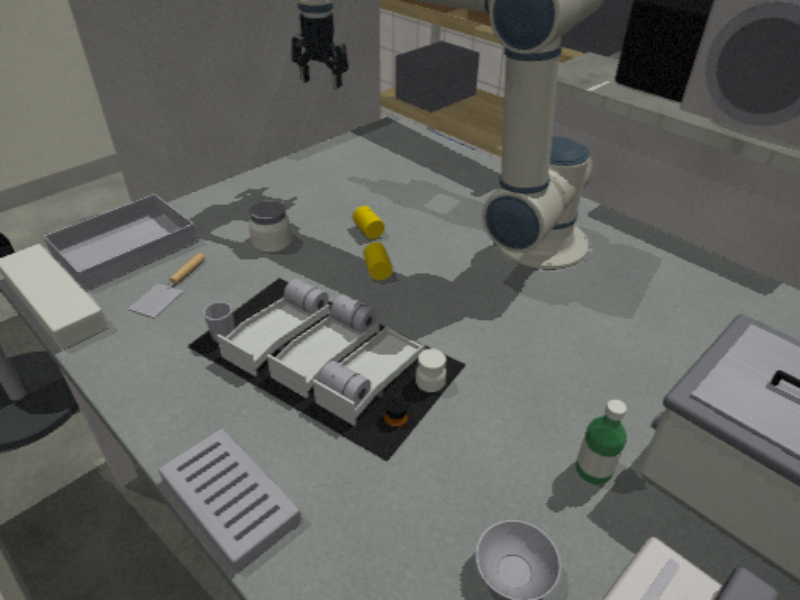

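The top view shows the mat at about (340–560, 170–321) in the 800 px picture. The left gutter's canister is at the far end, so it is home. The middle canister at (458,282) and the right one at (505,266) are at the low ends.

```bash
python3 - <<'E'
from h import *
p=cv2.imread('top.png');d=np.load('top.npz');K,E=d['K'],d['E']
c=p[98:213,208:363]; cv2.imwrite('pics/crop.png',cv2.resize(c,None,fx=5,fy=5,interpolation=cv2.INTER_CUBIC))
hull=[(340,213),(536,170),(560,277),(362,321)]
w=np.array([onplane(K,E,u*.64,v*.64,.004) for u,v in hull]);print(w, w.mean(0))
for a,b in((0,3),(1,2)): v=w[a]-w[b];print(np.linalg.norm(v),np.degrees(np.arctan2(v[1],v[0])))
for a,b in((0,1),(3,2)): v=w[a]-w[b];print(np.linalg.norm(v),np.degrees(np.arctan2(v[1],v[0]))-90)
E
```

```text
[[ 0.67339125  0.18494767  0.004     ]
 [ 0.75933993 -0.25244689  0.004     ]
 [ 0.5195504  -0.29753952  0.004     ]
 [ 0.43230796  0.14001088  0.004     ]] [ 0.59614738 -0.05625696  0.004     ]
0.2452355273506837 10.558497374209797
0.24399254558324304 10.650140778497018
0.4457591081558914 11.117062972455443
0.4461631924310254 11.27622943076868
```

View pics/crop.png

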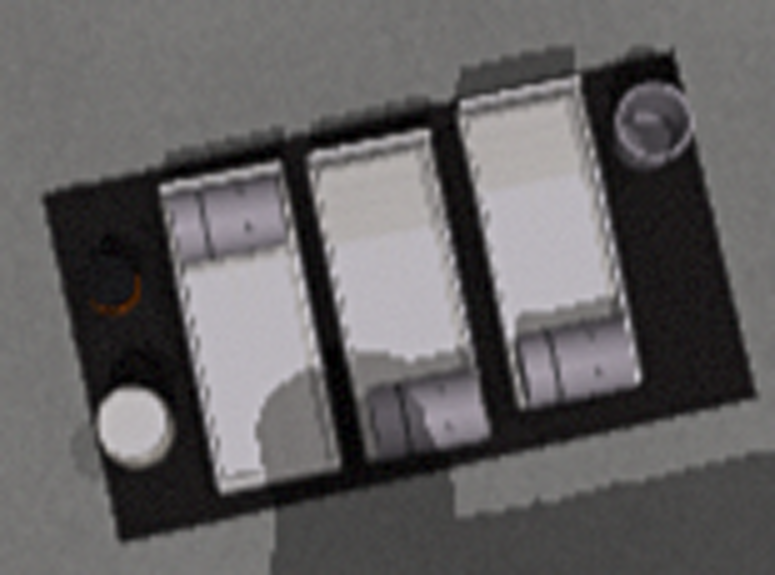

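The crop shows the gutters' outlines clearly. The right gutter has corners (462,102), (578,78), (638,382), (520,410). The middle one has (310,155), (430,130), (490,437), (370,463), and the left canister is in its dip.

```bash
cat > m.py <<'E'
from h import *
d=np.load('top.npz');K,E=d['K'],d['E']
G={'R':[(462,102),(578,78),(638,382),(520,410)],'M':[(310,155),(430,130),(490,437),(370,463)],'L':[(160,183),(282,160),(338,468),(218,492)]}
cc={'R':(578,362),'M':(428,415),'L':(232,220)}; cz={'R':.041+.01,'M':.051,'L':.06}
for k,q in G.items():
    w=[onplane(K,E,208+u/5,98+v/5,z) for (u,v),z in zip(q,(.059,.059,.028,.028))]
    f=(w[0]+w[1])/2;n=(w[2]+w[3])/2;v=f-n
    yaw=np.arctan2(v[1],v[0]);o=(f+n)/2
    print(k,'origin',o[:2].round(4),'len',np.hypot(*v[:2]).round(3),'w',np.linalg.norm(w[0]-w[1]).round(3),'yaw',np.degrees(yaw).round(1))
    p=onplane(K,E,208+cc[k][0]/5,98+cc[k][1]/5,cz[k]); r=p-o;c,s=np.cos(yaw),np.sin(yaw)
    print('  can',p.round(3),'local',(c*r[0]+s*r[1]).round(3),(-s*r[0]+c*r[1]).round(3))
E
python3 m.py; python3 -c "
from rig import env
print(env.read_state())"
```

```text
R origin [ 0.6224 -0.158 ] len 0.208 w 0.08 yaw 10.2
  can [ 0.541 -0.174  0.051] local -0.083 -0.001
M origin [ 0.5886 -0.0563] len 0.209 w 0.082 yaw 10.0
  can [ 0.508 -0.073  0.051] local -0.083 -0.002
L origin [0.5709 0.0457] len 0.209 w 0.083 yaw 9.2
  can [0.641 0.056 0.06 ] local 0.071 -0.001
{'time': 0.1, 'qpos': array([-7.80181881e+01,  5.25960268e+00,  7.05734858e+01, -1.22202763e-04,
        1.04266323e+02, -3.24947827e+00]), 'qd': array([ 0.00261781, -0.05859297, -0.21375168, -0.00137548,  0.02928104,
       -0.10130273]), 'tau': array([ 3.40248560e-03, -4.60217142e+01, -4.19216752e+01,  5.72812019e-05,
        1.06478180e-02, -3.92476170e-05]), 'eef_pos': array([ 0.15756909, -0.57869094,  0.23027022]), 'tcp_rot': array([-1.79900742e+02, -5.51670356e-03,  1.52312554e+01]), 'force': array([-0.54680509,  0.44181883,  0.44086539]), 'wrist_torque': array([-0.0222779 ,  0.05775358, -0.02537175]), 'gripper_force': 0.0, 'width': 1.0020107465350183}
```

send_rows(
  targets="0 0 -0.0263 0.4267 0.525 0 -0.4;0 0 -0.0263 0.4267 0.525 0 -0.4;0 0 -0.0263 0.4267 0.525 0 -0.4;0 0 -0.0263 0.4267 0.525 0 -0.4;0 0 -0.0263 0.4267 0.525 0 -0.4;0 0 -0.0263 0.4267 0.525 0 -0.4;0 0 -0.0263 0.4267 0.525 0 -0.4;0 0 -0.0263 0.4267 0.525 0 -0.4;0 0 -0.0263 0.4267 0.525 0 -0.4;0 0 -0.0263 0.4267 0.525 0 -0.4",
)

```text
time: 0.93
eef_pos: [0.4211, -0.2537, 0.231]
tcp_rot: [-180.0, 0.0, 10.5]
force: [-0.4, -0.5, -0.3]
width: 0.303
gripper_force: 0.0
```

send_rows(
  targets="0 0 0 0.076 0.0925 0 -0.4;0 0 0 0.076 0.0925 0 -0.4;0 0 0 0.076 0.0925 0 -0.4;0 0 0 0.076 0.0925 -0.16 -0.4;0 0 0 0.076 0.0925 -0.16 -0.4;0 0 0 0.076 0.0925 -0.16 -0.4;0 0 0 0.076 0.0925 -0.22 -0.4;0 0 0 0.076 0.0925 -0.22 -0.4;0 0 0 0.076 0.0925 -0.22 -0.4;0 0 0 0.076 0.0925 -0.22 -0.4",
)

```text
time: 1.77
eef_pos: [0.478, -0.1868, 0.0683]
tcp_rot: [179.9, -0.1, 10.5]
force: [0.3, 0.0, 0.7]
width: 0.3
gripper_force: 0.0
```

```bash
python3 - <<'E'
from h import *
print(env.read_state()['eef_pos'],env.read_state()['width'])
p,K,E,c=cam('scene'); cv2.imwrite('pics/s1.png',cv2.resize(p[150:310,110:320],None,fx=3.7,fy=3.7,interpolation=cv2.INTER_CUBIC))
E
```

```text
[ 0.47803665 -0.18678355  0.06829023] 0.2995058296229724
```

View pics/s1.png

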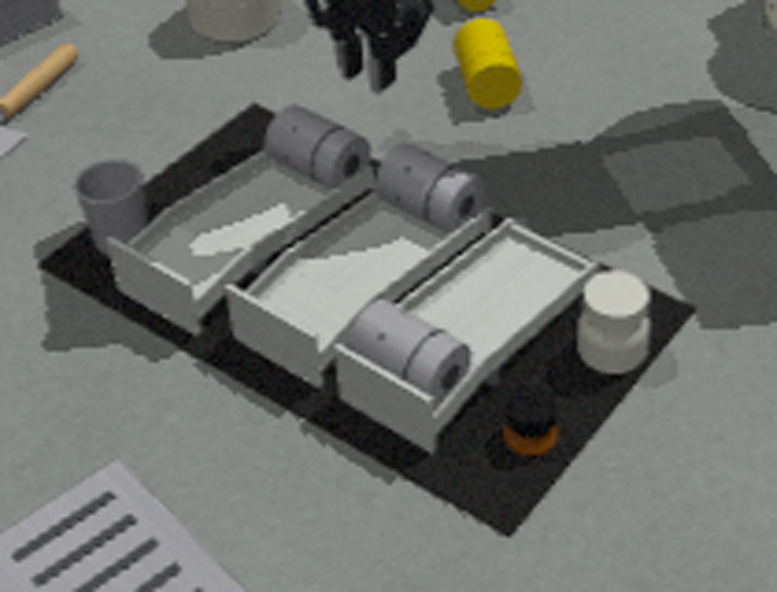

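The fingers at (365,60) stand behind the right canister (318,145), lined up with its gutter. I'll lower them and push.

send_rows(
  targets="0 0 0 0 0.0027 -0.055 -0.4;0 0 0 0 0.0027 -0.055 -0.4;0 0 0 0.0105 0.0046 -0.055 -0.4;0 0 0 0.021 0.0066 -0.055 -0.4;0 0 0 0.0315 0.0085 -0.055 -0.4;0 0 0 0.0393 0.01 -0.055 -0.4;0 0 0 0.0472 0.0114 -0.054 -0.4;0 0 0 0.055 0.0129 -0.0531 -0.4;0 0 0 0.0629 0.0143 -0.0521 -0.4;0 0 0 0.0708 0.0158 -0.0512 -0.4",
)

```text
time: 2.65
eef_pos: [0.5311, -0.1743, 0.0281]
tcp_rot: [180.0, 0.0, 10.5]
force: [-1.0, 0.1, 0.6]
width: 0.298
gripper_force: 0.7
```

send_rows(
  targets="0 0 0 0.0105 0.0019 0.002 -0.4;0 0 0 0.021 0.0039 0.0035 -0.4;0 0 0 0.0315 0.0058 0.005 -0.4;0 0 0 0.042 0.0078 0.0065 -0.4;0 0 0 0.0525 0.0097 0.0078 -0.4;0 0 0 0.063 0.0117 0.009 -0.4;0 0 0 0.0735 0.0136 0.0103 -0.4;0 0 0 0.084 0.0155 0.0116 -0.4;0 0 0 0.0945 0.0175 0.013 -0.4;0 0 0 0.105 0.0194 0.0143 -0.4",
)

```text
time: 3.48
eef_pos: [0.61, -0.1596, 0.0387]
tcp_rot: [-180.0, 0.0, 10.5]
force: [-1.5, 0.1, 0.5]
width: 0.3
gripper_force: 0.7
```

```bash
python3 - <<'E'
from h import *
p,K,E,c=cam('scene'); cv2.imwrite('pics/s2.png',cv2.resize(p[150:310,110:320],None,fx=3.7,fy=3.7,interpolation=cv2.INTER_CUBIC))
E
```

```text
(no output)
```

View pics/s2.png

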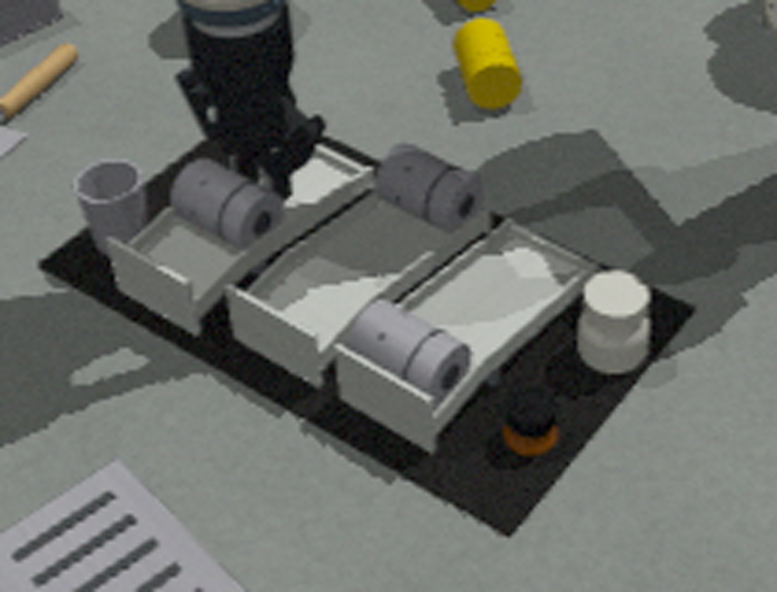

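The canister at (228,200) is held square ahead of the fingers, close to the crest. I'll finish the push, then back off and lift the tool.

send_rows(
  targets="0 0 0 0.0105 0.0019 0.0013 -0.4;0 0 0 0.021 0.0039 0.0026 -0.4;0 0 0 0.0315 0.0058 0.004 -0.4;0 0 0 0.042 0.0078 0.005 -0.4;0 0 0 0.051 0.0094 0.005 -0.4;0 0 0 0.051 0.0094 0.005 -0.4;0 0 0 0.03 0.0055 0.005 -0.4;0 0 0 0.03 0.0055 0.055 -0.4;0 0 0 0.03 0.0055 0.11 -0.4;0 0 0 0.03 0.0055 0.16 -0.4",
)

```text
time: 4.37
eef_pos: [0.6307, -0.1555, 0.1589]
tcp_rot: [-179.9, 0.1, 10.5]
force: [1.5, 0.5, 1.3]
width: 0.302
gripper_force: 0.0
```

send_rows(
  targets="0 0 0 0 0 0 -0.4;0 0 0 0 0 0 -0.4",
)

```text
time: 4.53
eef_pos: [0.6333, -0.1562, 0.1632]
tcp_rot: [179.8, -0.4, 10.5]
force: [-0.1, -0.6, -0.9]
width: 0.305
gripper_force: 0.0
```

```bash
python3 - <<'E'
from h import *
p,K,E,c=cam('scene'); cv2.imwrite('pics/s3.png',cv2.resize(p[150:310,110:320],None,fx=3.7,fy=3.7,interpolation=cv2.INTER_CUBIC))
E
```

```text
(no output)
```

View pics/s3.png

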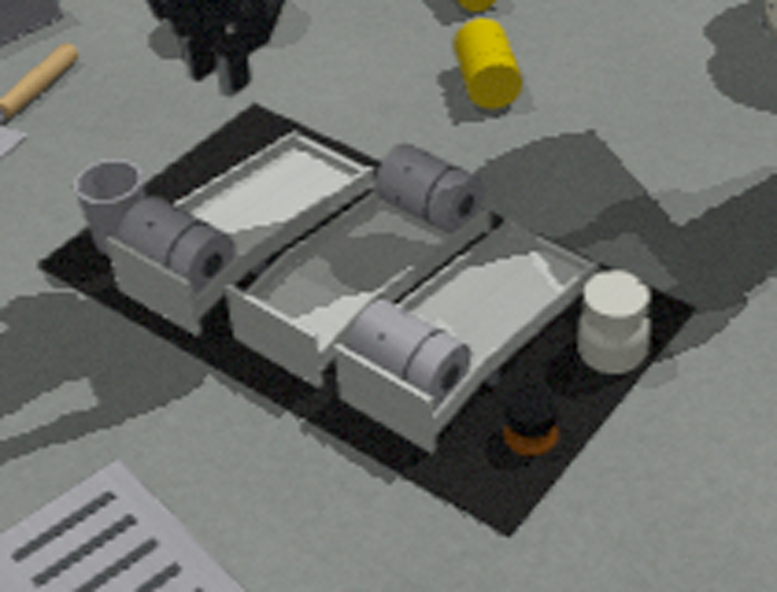

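The right canister at (175,240) now lies in its dip against the end stop. On to the middle one.

send_rows(
  targets="0 0 0 -0.252 0.0975 0 -0.4;0 0 0 -0.252 0.0975 0 -0.4;0 0 0 -0.252 0.0975 0 -0.4;0 0 0 -0.252 0.0975 0 -0.4;0 0 0 -0.252 0.0975 0 -0.4;0 0 0 -0.252 0.0975 0 -0.4;0 0 0 -0.252 0.0975 -0.1 -0.4;0 0 0 -0.252 0.0975 -0.1 -0.4;0 0 0 -0.252 0.0975 -0.127 -0.4;0 0 0 -0.252 0.0975 -0.127 -0.4",
)

```text
time: 5.42
eef_pos: [0.4386, -0.0815, 0.056]
tcp_rot: [-179.7, 0.6, 10.5]
force: [-0.4, -0.6, -1.2]
width: 0.293
gripper_force: 0.0
```

send_rows(
  targets="0 0 0 0 0 0 -0.4;0 0 0 0 0 0 -0.4",
)

```text
time: 5.58
eef_pos: [0.4432, -0.0827, 0.0642]
tcp_rot: [180.0, -0.0, 10.5]
force: [0.3, 1.1, -0.3]
width: 0.297
gripper_force: 0.0
```

send_rows(
  targets="0 0 0 0 0 -0.049 -0.4;0 0 0 0 0 -0.049 -0.4;0 0 0 0.0105 0.0019 -0.049 -0.4;0 0 0 0.021 0.0039 -0.049 -0.4;0 0 0 0.0315 0.0058 -0.049 -0.4;0 0 0 0.0393 0.0073 -0.049 -0.4;0 0 0 0.0472 0.0087 -0.048 -0.4;0 0 0 0.055 0.0102 -0.0471 -0.4;0 0 0 0.0629 0.0116 -0.0461 -0.4;0 0 0 0.0708 0.0131 -0.0452 -0.4",
)

```text
time: 6.42
eef_pos: [0.4964, -0.0727, 0.0297]
tcp_rot: [180.0, 0.0, 10.5]
force: [-1.9, 0.5, 0.7]
width: 0.297
gripper_force: 0.8
```

send_rows(
  targets="0 0 0 0.0105 0.0019 0.0015 -0.4;0 0 0 0.021 0.0039 0.003 -0.4;0 0 0 0.0315 0.0058 0.0045 -0.4;0 0 0 0.042 0.0078 0.006 -0.4;0 0 0 0.0525 0.0097 0.0073 -0.4;0 0 0 0.063 0.0117 0.0085 -0.4;0 0 0 0.0735 0.0136 0.0098 -0.4;0 0 0 0.084 0.0155 0.0111 -0.4;0 0 0 0.0945 0.0175 0.0125 -0.4;0 0 0 0.105 0.0194 0.0138 -0.4",
)

```text
time: 7.25
eef_pos: [0.5754, -0.058, 0.0399]
tcp_rot: [180.0, 0.0, 10.5]
force: [-1.5, -0.3, 1.1]
width: 0.298
gripper_force: 0.8
```

Local x is about −13 mm, the same as before, so I'll finish the same way.

send_rows(
  targets="0 0 0 0.0105 0.0019 0.0013 -0.4;0 0 0 0.021 0.0039 0.0026 -0.4;0 0 0 0.0315 0.0058 0.004 -0.4;0 0 0 0.042 0.0078 0.005 -0.4;0 0 0 0.051 0.0094 0.005 -0.4;0 0 0 0.051 0.0094 0.005 -0.4;0 0 0 0.03 0.0055 0.005 -0.4;0 0 0 0.03 0.0055 0.055 -0.4;0 0 0 0.03 0.0055 0.11 -0.4;0 0 0 0.03 0.0055 0.16 -0.4",
)

```text
time: 8.08
eef_pos: [0.596, -0.054, 0.1602]
tcp_rot: [-180.0, 0.1, 10.5]
force: [1.1, 0.4, 1.1]
width: 0.3
gripper_force: 0.0
```

send_rows(
  targets="0 0 0 -0.05 0 0.05 -0.4;0 0 0 -0.1 0 0.1 -0.4;0 0 0 -0.15 0 0.1 -0.4;0 0 0 -0.2 0 0.1 -0.4;0 0 0 -0.22 0 0.1 -0.4;0 0 0 -0.22 0 0.1 -0.4;0 0 0 -0.22 0 0.1 -0.4;0 0 0 -0.22 0 0.1 -0.4;0 0 0 -0.22 0 0.1 -0.4;0 0 0 -0.22 0 0.1 -0.4",
)

```text
time: 8.92
eef_pos: [0.4327, -0.0541, 0.2341]
tcp_rot: [-180.0, 0.1, 10.5]
force: [-0.1, 0.1, -0.6]
width: 0.3
gripper_force: 0.0
```

```bash
python3 - <<'E'
from h import *
p,K,E,c=cam('scene'); cv2.imwrite('pics/s4.png',cv2.resize(p[150:310,110:320],None,fx=3.7,fy=3.7,interpolation=cv2.INTER_CUBIC))
E
```

```text
(no output)
```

View pics/s4.png

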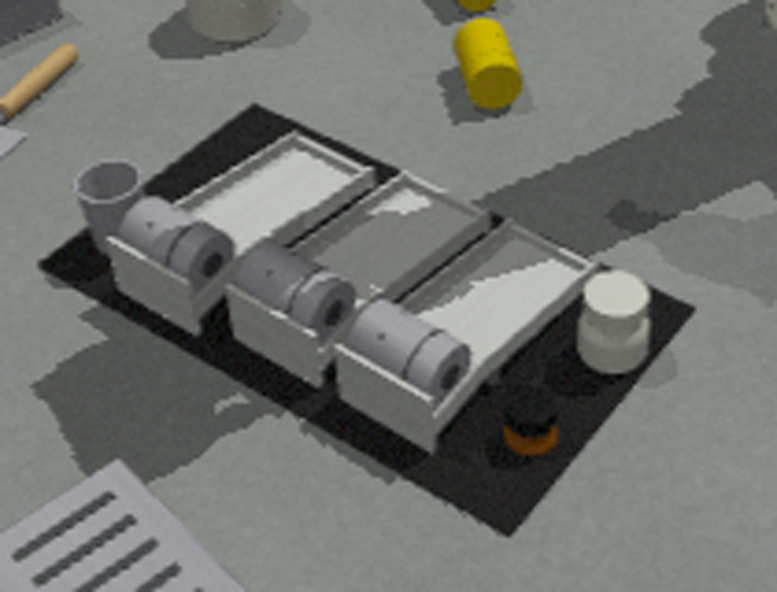

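All three canisters, at (177,240), (293,283) and (412,345), lie square in the dips against their end stops. Handing in.

```bash
python3 -c "
from rig import env
print(env.job_done())"
```

```text
the job is handed in; nothing more can be done
None
```

I pushed both rolled-back canisters over their crests. In the last picture all three lie in the dips against their end stops; the job is handed in, but no verdict came back.

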